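# Hold a heat sink in the corner of the measuring nest

## Robot

A 7-joint arm with a two-finger parallel gripper is mounted at the origin on a cart in front of the work surface, level with it; the furniture and walls round the work are solid. World frame = base frame: x ahead of the robot, y to its left, z up, the work surface at z = 0. Lengths are in mm, angles in rad, forces in N, time in s.
With the tool pointing down it reaches from about 425 to 800 mm from the base axis. Payload 8.3 kg.
Tool frame: the origin (TCP) lies between the finger pads; the fingertips stand 11 mm ahead of it and the grasp point (between the pads) lies 8 mm behind it; z points along the fingers, y is the direction in which the jaws open and shut (so a half turn about z gives the same grasp; the last joint's range is limited). The gripper opens to 85 mm and grips with 20 to 120 N. Pads are 22 mm wide; open, the fingers measure 114 mm over their backs; the gripper's body (76 mm by 85 mm) begins 54 mm behind the grasp point. The pads swing forward as they close: fully open they stand 13 mm farther back than shut.
Start: joints at [1.22, 0.383, 0.016, 1.37, -0.006, 1.388, -0.046], TCP at [177.439, -599.265, 242.279] pointing down, gripper open.
Joint ranges: [-2.95, 2.95], [-0.25, 2.06], [-1.52, 1.56], [0.18, 2.33], [-1.44, 4.58], [0.02, 2.06], [-3.01, 3.01]. Speed limits (rad/s): [2.39, 2.39, 3.01, 3.01, 3.14, 3.14, 3.14].

## Interface

Orientations are given as a 3x3 rotation matrix whose columns are the frame's x, y, z axes.
In Python, from bench import monitor, imaging, ctrl gives the robot as it stands. The module is installed in compiled form; this text tells all that it offers.
- The arm moves only by the tool carry_out, never from a script. Its argument "increments" is a list of rows, each an object with "linear": the shift along the tool's x, y, z in mm, a list of three; "yaw": the turn about the tool's z in degrees. In form: [{"linear": [x, y, z], "yaw": yaw}, ...]. A call has 1 to 8 rows; each row shifts and turns the commanded pose from where the row before left it, along the tool's axes as they then stand; what a row does not reach is not made up. A row lasts 1/12 s, in which the tool goes at most 41.7 mm and 7.16 degrees, less where a joint would pass 70% of its speed; a pose out of reach is approached as far as the arm can. A call is refused whole if a number of a shift passes 41.7 or a number of a turn 7.16, either way. A call with a gripper value outside its range is refused whole. "gripper" is the finger opening in mm, from 0 to 85.4, set as the call begins (left out, the last holds). The fingers move at their own pace and stop on an object; "grip_force" is the grip in N (left out, the last holds). Time passes only in rows, so rows that do not move let the fingers close. It gives the time, the measured TCP pose, the force and the opening at its end, in the units of the state.
- monitor.sense(): the state, without advancing time (a new reading comes with each control period).
- imaging.get_image(name): name is "scene" or "top"; returns a dict with "frame" (480x640x3 uint8, red, green, blue), "range_z" (480x640 float32, mm along the optical axis (not along the pixel's ray), 0 where there is no reading), "K" (3x3 intrinsics, pixels), "extrinsics" (4x4, takes a point from world to camera coordinates). Camera axes: x right, y down, z forward; pixel columns grow to the right and rows downward; lengths in mm; the calibration is good to about 2 mm. A picture is of the moment at which its call begins.
- ctrl.sign_off(): hands the job in, once; it reports no verdict.
The state is a dict: "time_s": time; "joints": joint angles; "joint_velocities": joint speeds; "effort": joint torques, N m; "ee_pos": TCP position; "tool_rot": TCP orientation; "wrist_force": force on the tool from outside, world axes, zero at the start; "moment": the same for the moment, N m; "width": opening from 0.0 (shut) to 1.0 (fully open).
Only numpy, scipy, OpenCV 4.12 (cv2) and the standard library are available. Lean on these libraries where they do the work, as an engineer would, in place of code of your own. Each camera call takes 0.05 s, during which the arm holds its last target. There are 200 camera calls.

## Task

Get the measuring nest ready on its grey control box by pressing the red button, then the yellow, then the green, each fully down and one at a time. Then lay the blue heat sink flat on the nest's bed with its long side along the long fence, push it into the corner until it bears on both fences at once, and finish with the gripper still on it, pressing it firmly into the corner; do not let go. Leave the solder spool, the tape and the eraser where they are.

Things in the scene. Friction and masses are not known exactly. Their poses are not given: they have to be found in the camera images.
- red_button (a joint): travel of the red spring button: 0 up, 0.006 m fully down; about 4 N holds it fully down and it springs back by itself. It counts as pressed beyond 4 mm
- yellow_button (a joint): the same for the yellow button
- green_button (a joint): the same for the green button
- red_button_top (a point): centre of the top face of the red button, a round cap 26 mm across, standing on top of a grey control box (105 x 180 x 30 mm, fixed); pressed straight down. The three buttons stand in a row along the box, 55 mm apart, in any order
- yellow_button_top (a point): centre of the top face of the yellow button, alike
- green_button_top (a point): centre of the top face of the green button, alike
- heat_sink: loose blue anodised heat sink, about 0.25 kg; origin at its centre, 30 mm above the underside; y along its length (90 mm), x across (60 mm), z up. Base 8 mm thick; low fins on both sides up to 23 mm above the underside; in the middle an upright web 14 mm thick (along x), 90 mm long, its top 60 mm above the underside: grip its bare sides, 23 to 60 mm up
- nest: measuring nest fixed to the bench: dark steel bed 130 (x) x 150 (y) x 12 mm thick; origin at the centre of its underside, z up. Two aluminium fences, 16 mm high above the bed, stand on its +x and -y sides: inner face of the long one at x = +51 mm, of the short one at y = -61 mm. Seated, the heat sink's origin is at (+21, -16, +42) mm in this frame, its y along the nest's y, either way round
- long_fence: the long fence of the nest, a bar 14 x 130 x 16 mm along the nest's y; origin at the centre of its underside. Metal drags on metal here: a heat sink pressed down on the bed, or hard along one fence, can stick short of the other
- short_fence: the short fence of the nest, a bar 100 x 14 x 16 mm along the nest's x; origin at the centre of its underside
- spool: bystander: spool of solder wire, 58 mm across, 45 mm high, loose; origin at the centre of its underside
- tape: bystander: roll of amber tape, 48 mm across, 19 mm high, loose; origin at the centre of its underside
- cleaner: bystander: blue and white eraser, 42 x 47 x 12 mm, loose; origin at the centre of its underside
Mind the look-alikes: they are no part of the job. Of the things that look like the heat_sink, the larger one is meant.

How it is judged (in metres and radians):
On the way, in this order (a step that is already met when the one before it is completed fails the run):
1. the red button is pressed at least 4 mm of its 6 mm down, the other two up (value of joint red_button above 0.004 m and value of joint each of yellow_button, green_button below 0.002 m), for 0.05 s.
2. the yellow button is pressed at least 4 mm of its 6 mm down, the other two up (value of joint yellow_button above 0.004 m and value of joint each of red_button, green_button below 0.002 m), for 0.05 s.
3. the green button is pressed at least 4 mm of its 6 mm down, the other two up (value of joint green_button above 0.004 m and value of joint each of red_button, yellow_button below 0.002 m), for 0.05 s.
At the end, for the whole second after the job is handed in: The heat sink is upright on the bed (within 4 mm), within 4 mm of fully seated in the corner and 0.06 rad of the long fence, at rest; it presses on each fence with more than 1.5 N and the gripper touches it with more than 1.5 N, all through the last second (contact force between heat_sink and long_fence above 1.5 N and contact force between heat_sink and short_fence above 1.5 N and contact force between the fingers and heat_sink above 1.5 N and angle between the y axis of heat_sink and the y axis of nest, either way round below 0.06 rad and angle between heat_sink's own z axis and vertical below 0.08 rad and z of heat_sink in the frame of nest between 0.038 and 0.046 m and x of heat_sink in the frame of nest between 0.017 and 0.025 m and y of heat_sink in the frame of nest between -0.02 and -0.012 m and linear speed of heat_sink below 0.01 m/s); the arm keeps its last pose, push and grip.
It fails at once if two buttons are pressed down at once (value of joint each of red_button, yellow_button above 0.003 m or value of joint each of red_button, green_button above 0.003 m or value of joint each of yellow_button, green_button above 0.003 m).
It fails at once if the spool, the tape or the eraser is shifted by more than 30 mm (distance of any of spool, tape, cleaner from where it was at the start of the episode above 0.03 m).
It also fails if it takes over 67 s, if anything falls off the work surface, if the arm or the gripper's body presses on something with over 40 N, if the wrist force passes 120 N, or if a joint passes its speed limit or range.

## Working session

There is one attempt and no reset: what is moved stays moved. The work goes in short steps, Python scripts to look and compute and a tool call to move; the robot and the scene stay as the last step left them, time stands still between calls to the robot, and variables do not carry over. Pictures are saved under pics/ and viewed, about 8 in all and at most 12, crops included, and the job is handed in when it is done.

Besides the shell and the picture viewer there is one more tool, called as name(argument=value, ...) on one line, values as JSON. carry_out: Moves the arm, as the interface text tells. Its arguments: {"type":"object","properties":{"increments":{"type":"array","items":{"type":"object","properties":{"linear":{"type":"array","items":{"type":"number"}},"yaw":{"type":"number"}}}},"gripper":{"type":"number"},"grip_force":{"type":"number"}},"required":["increments"]}

```bash
mkdir -p pics
cat > h.py <<'E'
import numpy as np, cv2
from bench import monitor, imaging, ctrl
def grab(n):
    d=imaging.get_image(n); np.savez(''+n+'.npz',**d); return d
def load(n): return dict(np.load(''+n+'.npz'))
def world(d):
    K,E,z=d['K'],d['extrinsics'],d['range_z']
    v,u=np.mgrid[:480,:640]
    c=np.stack([(u-K[0,2])/K[0,0]*z,(v-K[1,2])/K[1,1]*z,z],-1)
    return (c-E[:3,3])@E[:3,:3]
def save(n,f): cv2.imwrite('pics/'+n,cv2.cvtColor(f,cv2.COLOR_RGB2BGR))
E
python3 - <<'E'
from h import *
for n in('top','scene'):
    d=grab(n); save(n+'0.png',d['frame']); print(n,d['extrinsics'].round(3).tolist(),d['K'].round(1).tolist())
s=monitor.sense(); print({k:np.round(v,3).tolist() for k,v in s.items()})
E
```

```text
top [[-0.018, -1.0, 0.011, 24.542], [-0.989, 0.016, -0.148, 485.821], [0.148, -0.014, -0.989, 1233.957], [0.0, 0.0, 0.0, 1.0]] [[554.5, 0.0, 325.6], [0.0, 554.5, 250.8], [0.0, 0.0, 1.0]]
scene [[-0.651, -0.759, -0.021, 335.837], [-0.543, 0.484, -0.687, 297.664], [0.531, -0.436, -0.727, 848.094], [0.0, 0.0, 0.0, 1.0]] [[533.3, 0.0, 321.5], [0.0, 533.3, 240.3], [0.0, 0.0, 1.0]]
{'time_s': 0.1, 'joints': [1.22, 0.384, 0.016, 1.371, -0.006, 1.388, -0.047], 'joint_velocities': [0.0, -0.0, 0.001, -0.003, -0.0, 0.001, -0.001], 'effort': [0.003, -62.912, 0.847, -37.276, 0.017, 0.01, 0.0], 'ee_pos': [177.309, -598.876, 241.362], 'tool_rot': [[0.959, 0.284, -0.001], [0.284, -0.959, 0.002], [-0.0, -0.002, -1.0]], 'wrist_force': [0.231, -0.055, -0.324], 'moment': [0.068, 0.039, 0.004], 'width': 0.999}
```

View pics/top0.png

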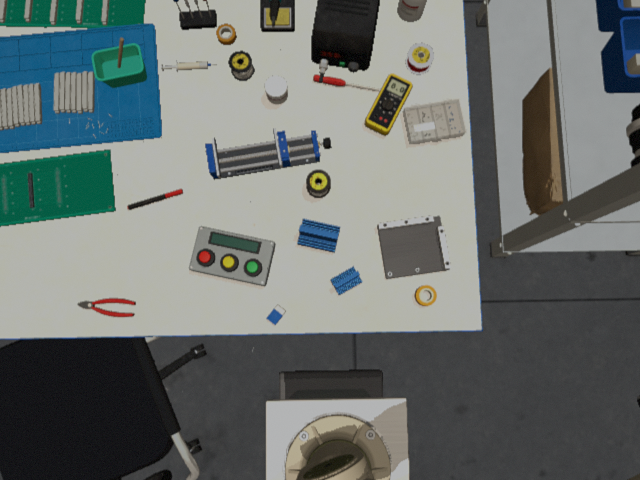

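View pics/scene0.png

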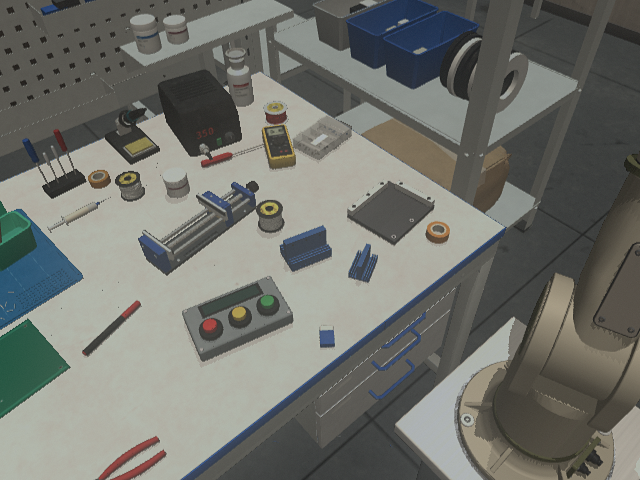

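```bash
cat > m.py <<'E'
from h import *
for n in('top','scene'):
    d=load(n); W=world(d); f=d['frame']; hsv=cv2.cvtColor(f,cv2.COLOR_RGB2HSV)
    H,S,V=hsv[...,0],hsv[...,1],hsv[...,2]
    print(n)
    x,y,z=W[...,0],W[...,1],W[...,2]
    near=(x>300)&(x<800)&(abs(y)<450)&(z>-20)&(z<120)
    def comp(m,lo,name,rect=False):
        k,l,st,c=cv2.connectedComponentsWithStats((m&near).astype(np.uint8))
        for i in range(1,k):
            if st[i,4]<lo: continue
            p=W[l==i]; zt=np.percentile(p[:,2],90)
            t=p[p[:,2]>zt-5]
            r=cv2.minAreaRect(t[:,:2].astype(np.float32))
            print(name,c[i].round(),st[i,4],'ztop',zt.round(1),'mean',t.mean(0).round(1),'rect',np.round(r[0],1),np.round(r[1],1),round(r[2],1))
    comp(((H<6)|(H>174))&(S>170)&(V>90)&(z>15),60,'red'); comp((H>20)&(H<33)&(S>150)&(V>90)&(z>15),60,'yel'); comp((H>50)&(H<85)&(S>130)&(V>90)&(z>15),60,'grn')
    comp((H>95)&(H<125)&(S>110)&(z>3),60,'blue')
    comp((H>95)&(H<125)&(S>110)&(z>50),30,'web')
    comp((z>20)&(z<34)&(x<700)&(y<-100),60,'fence')
    comp((z>6)&(z<17)&(x<700)&(y<-100)&(V<130),300,'bed')
    comp((z>24)&(z<34)&(x<700)&(y>50)&(S<60),300,'box')
d=load('top'); save('c1.png',cv2.resize(d['frame'][190:340,180:460],None,fx=2.8,fy=2.8,interpolation=cv2.INTER_CUBIC))
E
python3 m.py
```

```text
top
red [204. 256.] 109 ztop 55.0 mean [475.9 290.   52.7] rect [476.3 289.4] [22.1 23.7] 45.1
yel [380. 126.] 140 ztop 33.8 mean [ 787.2 -121.2   31.9] rect [ 786.5 -120. ] [60.5 26.4] 89.8
yel [318. 181.] 196 ztop 48.9 mean [648.6  31.4  46.6] rect [648.5  31.1] [37.1 38.8] 89.2
yel [228. 261.] 112 ztop 54.0 mean [464.3 237.1  52.3] rect [464.3 236.6] [23.1 22.6] 87.4
grn [252. 266.] 101 ztop 55.4 mean [451.2 182.7  53.1] rect [452.  182.4] [22.6 23. ] 0.6
blue [152. 132.] 118 ztop 8.9 mean [786.8 429.2   6.3] rect [785.6 428.3] [28.7 41.4] 0.2
blue [283. 149.] 246 ztop 68.9 mean [726.3 110.4  67.1] rect [727.4 110.7] [68.2 17.4] 9.5
blue [315. 145.] 128 ztop 48.2 mean [737.5  36.6  46. ] rect [739.1  36.8] [62.6 11.2] 8.3
blue [211. 160.] 196 ztop 68.5 mean [701.9 276.7  66.4] rect [701.9 276.8] [66.9 14.4] 10.0
blue [318. 235.] 928 ztop 60.6 mean [526.9  31.8  60.3] rect [527.3  32. ] [87.8 14.6] 76.2
blue [346. 280.] 420 ztop 43.2 mean [420.  -28.8  42.7] rect [420.2 -29.1] [ 9.6 59.7] 28.5
blue [274. 316.] 117 ztop 15.4 mean [339.6 135.8  13.1] rect [339.7 136.4] [23.5 25. ] 50
[... 902 characters left out ...]
5.3] rect [784.5 431.5] [30. 37.] 0.4
blue [327. 337.] 164 ztop 15.0 mean [337.  140.8  13.2] rect [337.7 140.8] [23.6 28. ] 48.6
web [215. 199.] 96 ztop 68.8 mean [729.5 114.3  67.1] rect [727.8 114.2] [70.7 17.7] 10.4
web [150. 243.] 125 ztop 67.7 mean [705.4 281.   65.7] rect [702.2 280.6] [67.8 13.8] 10.2
fence [367. 196.] 336 ztop 30.3 mean [ 549.8 -163.9   28.5] rect [ 550.9 -167. ] [ 15.9 130.9] 7.7
fence [414. 192.] 295 ztop 30.1 mean [ 488.7 -252.8   28.4] rect [ 490.9 -253.1] [102.6  17.8] 7.1
bed [391. 213.] 2548 ztop 14.7 mean [ 487.8 -178.7   12.8] rect [ 493.1 -184.3] [128.1 152.8] 7.2
box [235. 314.] 3375 ztop 32.9 mean [479.3 240.1  31.1] rect [478.2 236.9] [179.3 107.5] 77.2
```

View pics/c1.png

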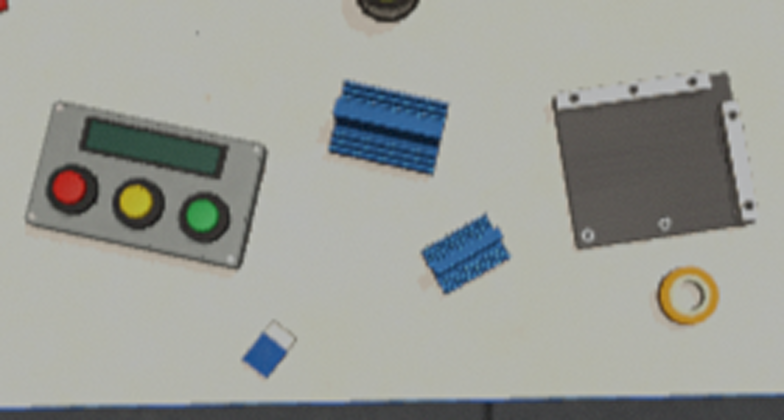

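Run:
```python
from h import *
for n in('top','scene'):
    W=world(load(n)); z=load(n)['range_z']
    P=W[(z>0)&(W[...,2]>60)]
    P=P[(P[:,0]>-100)&(P[:,0]<850)&(P[:,1]<-150)&(P[:,1]>-900)]
    print(n,len(P))
    for i in range(-100,850,100):
        for j in range(-900,-150,100):
            q=P[(P[:,0]>=i)&(P[:,0]<i+100)&(P[:,1]>=j)&(P[:,1]<j+100)]
            if len(q)>5: print((i,j),len(q),q.min(0).round(),q.max(0).round())
```

```text
top 1432
(100, -600) 27 [ 158. -555.  245.] [ 176. -527.  294.]
(100, -400) 48 [ 127. -333.  624.] [ 134. -315.  646.]
(500, -700) 823 [ 571. -668.   60.] [ 600. -608.  223.]
(600, -700) 534 [ 600. -615.   60.] [ 628. -609.  231.]
scene 3968
(500, -700) 2311 [ 566. -664.   60.] [ 600. -603.  327.]
(600, -900) 157 [ 649. -898.   60.] [ 684. -807.   84.]
(600, -700) 921 [ 600. -615.   61.] [ 628. -602.  318.]
(700, -900) 139 [ 752. -870.   61.] [ 799. -800.   85.]
(700, -800) 159 [ 739. -800.   60.] [ 800. -761.   78.]
(800, -900) 218 [ 800. -898.   61.] [ 845. -800.   86.]
(800, -800) 62 [ 801. -800.   60.] [ 845. -775.   75.]
```

```bash
cat > plan.py <<'E'
import sys, json
from h import *
def plan(wps, step=36, tstep=7):
    """wps: x,y,z,tool-x heading deg (world)"""
    s=monitor.sense(); p=np.array(s['ee_pos']); R=np.array(s['tool_rot'])
    a=np.degrees(np.arctan2(R[1,0],R[0,0]))
    print('at',p.round(1),round(a,2),'F',np.round(s['wrist_force'],1),'t',s['time_s'],'w',round(s['width'],3))
    rows=[]
    for w in wps:
        q=np.array(w[:3],float); da=(w[3]-a+180)%360-180
        n=max(int(np.ceil(np.linalg.norm(q-p)/step)),int(np.ceil(abs(da)/tstep)),1)
        for i in range(n):
            t=np.radians(a); d=(q-p)/n
            rows.append({"linear":[round(float(v),1) for v in (d[0]*np.cos(t)+d[1]*np.sin(t), d[0]*np.sin(t)-d[1]*np.cos(t), -d[2])],"yaw":round(-da/n,2)})
            a+=da/n
        p=q
    for i in range(0,len(rows),8): print(json.dumps(rows[i:i+8]))
if __name__=='__main__': plan(json.loads(sys.argv[1]),*map(float,sys.argv[2:]))
E
python3 plan.py '[[420,-420,200,40],[560,-200,170,60],[560,50,150,76.2],[475,291.5,110,76.2]]'
```

```text
at [ 177.3 -598.9  241.4] 16.49 F [ 0.2 -0.1 -0.3] t 0.1 w 0.999
[{"linear": [31.5, -11.4, 4.6], "yaw": -2.61}, {"linear": [32.0, -10.0, 4.6], "yaw": -2.61}, {"linear": [32.4, -8.5, 4.6], "yaw": -2.61}, {"linear": [32.8, -7.0, 4.6], "yaw": -2.61}, {"linear": [33.0, -5.5, 4.6], "yaw": -2.61}, {"linear": [33.3, -4.0, 4.6], "yaw": -2.61}, {"linear": [33.4, -2.5, 4.6], "yaw": -2.61}, {"linear": [33.5, -0.9, 4.6], "yaw": -2.61}]
[{"linear": [33.5, 0.6, 4.6], "yaw": -2.61}, {"linear": [31.1, -9.8, 3.8], "yaw": -2.5}, {"linear": [31.5, -8.5, 3.8], "yaw": -2.5}, {"linear": [31.8, -7.1, 3.8], "yaw": -2.5}, {"linear": [32.1, -5.7, 3.8], "yaw": -2.5}, {"linear": [32.3, -4.3, 3.8], "yaw": -2.5}, {"linear": [32.5, -2.9, 3.8], "yaw": -2.5}, {"linear": [32.6, -1.4, 3.8], "yaw": -2.5}]
[{"linear": [32.6, -0.0, 3.8], "yaw": -2.5}, {"linear": [30.9, -17.9, 2.9], "yaw": -2.31}, {"linear": [31.6, -16.6, 2.9], "yaw": -2.31}, {"linear": [32.3, -15.3, 2.9], "yaw": -2.31}, {"linear": [32.9, -14.0, 2.9], "yaw": -2.31}, {"linear": [33.4, -12.6, 2.9], "yaw": -2.31}, {"linear": [33.9, -11.3, 2.9], "yaw": -2.31}, {"linear": [34.3, -9.9, 2.9], "yaw": -2.31}]
[{"linear": [26.8, -17.5, 5.0], "yaw": -0.0}, {"linear": [26.8, -17.5, 5.0], "yaw": -0.0}, {"linear": [26.8, -17.5, 5.0], "yaw": -0.0}, {"linear": [26.8, -17.5, 5.0], "yaw": -0.0}, {"linear": [26.8, -17.5, 5.0], "yaw": -0.0}, {"linear": [26.8, -17.5, 5.0], "yaw": -0.0}, {"linear": [26.8, -17.5, 5.0], "yaw": -0.0}, {"linear": [26.8, -17.5, 5.0], "yaw": -0.0}]
```

carry_out(increments=[{"linear": [31.5,-11.5,4.5],"yaw": -2.6},{"linear": [32,-10,4.5],"yaw": -2.6},{"linear": [32.5,-8.5,4.5],"yaw": -2.6},{"linear": [33,-7,4.5],"yaw": -2.6},{"linear": [33,-5.5,4.5],"yaw": -2.6},{"linear": [33.5,-4,4.5],"yaw": -2.6},{"linear": [33.5,-2.5,4.5],"yaw": -2.6},{"linear": [33.5,-1,4.5],"yaw": -2.6}], gripper=0)

```text
time_s: 0.77
ee_pos: [394.7, -438.5, 205.7]
tool_rot: [[0.794, 0.608, -0.0], [0.608, -0.794, 0.001], [-0.0, -0.001, -1.0]]
wrist_force: [-0.1, -0.4, -0.7]
width: 0.002
```

carry_out(increments=[{"linear": [33.5,0.5,4.5],"yaw": -2.6},{"linear": [31,-10,4],"yaw": -2.5},{"linear": [31.5,-8.5,4],"yaw": -2.5},{"linear": [32,-7,4],"yaw": -2.5},{"linear": [32,-5.5,4],"yaw": -2.5},{"linear": [32.5,-4.5,4],"yaw": -2.5},{"linear": [32.5,-3,4],"yaw": -2.5},{"linear": [32.5,-1.5,4],"yaw": -2.5}])

```text
time_s: 1.43
ee_pos: [543.7, -225.8, 173.3]
tool_rot: [[0.537, 0.843, -0.001], [0.843, -0.537, 0.0], [-0.0, -0.001, -1.0]]
wrist_force: [0.3, -0.2, 0.1]
width: 0.001
```

carry_out(increments=[{"linear": [32.5,0,4],"yaw": -2.5},{"linear": [31,-18,3],"yaw": -2.3},{"linear": [31.5,-16.5,3],"yaw": -2.3},{"linear": [32.5,-15.5,3],"yaw": -2.3},{"linear": [33,-14,3],"yaw": -2.3},{"linear": [33.5,-12.5,3],"yaw": -2.3},{"linear": [34,-11.5,3],"yaw": -2.3},{"linear": [34.5,-10,3],"yaw": -2.3}])

```text
time_s: 2.1
ee_pos: [560.9, 52.4, 148.4]
tool_rot: [[0.24, 0.971, -0.001], [0.971, -0.24, -0.0], [-0.0, -0.001, -1.0]]
wrist_force: [1.5, -0.2, -0.5]
width: -0.006
```

carry_out(increments=[{"linear": [27,-17.5,5],"yaw": 0},{"linear": [27,-17.5,5],"yaw": 0},{"linear": [27,-17.5,5],"yaw": 0},{"linear": [27,-17.5,5],"yaw": 0},{"linear": [27,-17.5,5],"yaw": 0},{"linear": [27,-17.5,5],"yaw": 0},{"linear": [27,-17.5,5],"yaw": 0},{"linear": [0,0,0],"yaw": 0}])

```text
time_s: 2.77
ee_pos: [483.7, 271.2, 113.1]
tool_rot: [[0.233, 0.973, -0.003], [0.973, -0.233, 0.003], [0.003, -0.004, -1.0]]
wrist_force: [-1.7, 1.3, 0.6]
width: 0.002
```

```bash
python3 plan.py '[[475,291.5,75,76.2]]'
```

```text
at [483.7 271.2 113.1] 76.54 F [-1.7  1.3  0.6] t 2.7667 w 0.002
[{"linear": [8.8, -6.6, 19.0], "yaw": 0.17}, {"linear": [8.8, -6.6, 19.0], "yaw": 0.17}]
```

carry_out(increments=[{"linear": [9,-6.5,16],"yaw": 0.2},{"linear": [9,-6.5,12],"yaw": 0.2},{"linear": [0,0,0],"yaw": 0},{"linear": [0,0,0],"yaw": 0},{"linear": [0,0,0],"yaw": 0}])

```text
time_s: 3.18
ee_pos: [480.7, 283.9, 86.3]
tool_rot: [[0.249, 0.968, 0.0], [0.968, -0.249, -0.0], [-0.0, 0.0, -1.0]]
wrist_force: [1.0, -0.1, -0.0]
width: -0.002
```

Run:
```python
from h import *
a=grab('top');b=grab('scene')
f=np.hstack([cv2.resize(a['frame'][200:320,150:300],None,fx=2.6,fy=2.6),cv2.resize(b['frame'][230:350,160:310],None,fx=2.6,fy=2.6)])
save('c2.png',f); print(monitor.sense()['ee_pos'])
```

```text
[481.09931883 283.7668806   86.6361692 ]
```

View pics/c2.png

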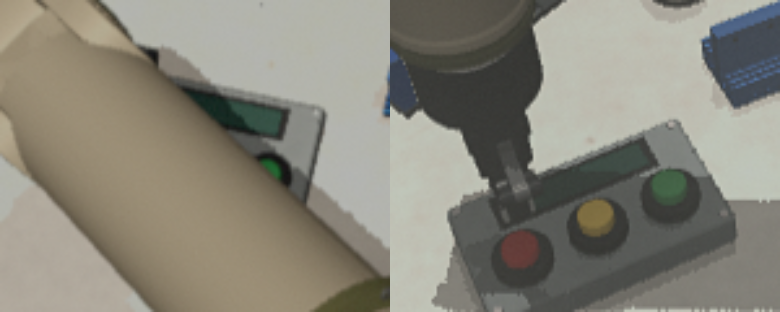

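```bash
python3 - <<'E'
from h import *
d=load('scene')
for p in [(481.1,283.8,75.6),(475,291.5,53),(476.2,289.5,53)]:
    c=d['extrinsics']@np.array([*p,1]); q=d['K']@c[:3]; q=q[:2]/q[2]; print(p,q.round(1), 'crop',((q-[160,230])*2.6+[390,0]).round())
E
python3 plan.py '[[475,291,75,76.2]]'
```

```text
(481.1, 283.8, 75.6) [209.5 310.6] crop [519. 210.]
(475, 291.5, 53) [209.9 322.8] crop [520. 241.]
(476.2, 289.5, 53) [210.5 321.7] crop [521. 238.]
at [481.1 283.8  86.6] 75.52 F [ 0.4 -0.1  0.6] t 3.2833 w -0.001
[{"linear": [5.5, -7.7, 11.6], "yaw": -0.68}]
```

carry_out(increments=[{"linear": [5.5,-7.5,10],"yaw": -0.7},{"linear": [0,0,4],"yaw": 0},{"linear": [0,0,4],"yaw": 0},{"linear": [0,0,3],"yaw": 0},{"linear": [0,0,3],"yaw": 0},{"linear": [0,0,2],"yaw": 0},{"linear": [0,0,0],"yaw": 0},{"linear": [0,0,0],"yaw": 0}])

```text
time_s: 3.95
ee_pos: [474.2, 291.6, 59.9]
tool_rot: [[0.237, 0.972, -0.0], [0.972, -0.237, -0.0], [-0.0, -0.0, -1.0]]
wrist_force: [-0.7, -1.4, 3.0]
width: -0.005
```

carry_out(increments=[{"linear": [0,0,1.5],"yaw": 0},{"linear": [0,0,1],"yaw": 0},{"linear": [0,0,0],"yaw": 0},{"linear": [0,0,0],"yaw": 0}])

```text
time_s: 4.28
ee_pos: [474.4, 291.8, 57.5]
tool_rot: [[0.237, 0.972, 0.0], [0.972, -0.237, 0.0], [0.0, 0.0, -1.0]]
wrist_force: [-1.4, -1.5, 3.6]
width: -0.004
```

carry_out(increments=[{"linear": [0,0,1],"yaw": 0},{"linear": [0,0,1],"yaw": 0},{"linear": [0,0,0],"yaw": 0},{"linear": [0,0,0],"yaw": 0}])

```text
time_s: 4.62
ee_pos: [474.5, 291.8, 56.9]
tool_rot: [[0.237, 0.972, 0.001], [0.972, -0.237, -0.0], [0.0, 0.001, -1.0]]
wrist_force: [-5.5, -4.8, 17.8]
width: 0.001
```

carry_out(increments=[{"linear": [0,0,-12],"yaw": 0},{"linear": [0,0,-12],"yaw": 0},{"linear": [0,0,0],"yaw": 0},{"linear": [0,0,0],"yaw": 0}])

```text
time_s: 4.95
ee_pos: [474.8, 292.1, 80.2]
tool_rot: [[0.237, 0.971, 0.002], [0.971, -0.237, 0.001], [0.001, 0.002, -1.0]]
wrist_force: [-0.7, 0.2, 0.8]
width: -0.004
```

```bash
python3 plan.py '[[463,238.3,80,76.3]]' 30
```

```text
at [474.8 292.1  80.2] 76.29 F [-0.7  0.2  0.8] t 4.95 w -0.004
[{"linear": [-27.5, 0.6, 0.1], "yaw": -0.01}, {"linear": [-27.5, 0.6, 0.1], "yaw": -0.01}]
```

carry_out(increments=[{"linear": [-27.5,0.5,0],"yaw": 0},{"linear": [-27.5,0.5,0],"yaw": 0},{"linear": [0,0,0],"yaw": 0},{"linear": [0,0,6],"yaw": 0},{"linear": [0,0,6],"yaw": 0},{"linear": [0,0,4],"yaw": 0},{"linear": [0,0,4],"yaw": 0},{"linear": [0,0,0],"yaw": 0}])

```text
time_s: 5.62
ee_pos: [461.7, 238.7, 58.4]
tool_rot: [[0.236, 0.972, -0.001], [0.972, -0.236, 0.0], [-0.0, -0.001, -1.0]]
wrist_force: [-0.8, -0.9, 3.2]
width: -0.004
```

carry_out(increments=[{"linear": [0,0,2],"yaw": 0},{"linear": [0,0,2],"yaw": 0},{"linear": [0,0,0],"yaw": 0},{"linear": [0,0,0],"yaw": 0}])

```text
time_s: 5.95
ee_pos: [462.0, 238.8, 56.8]
tool_rot: [[0.236, 0.972, 0.001], [0.972, -0.236, -0.0], [0.0, 0.001, -1.0]]
wrist_force: [-7.3, -3.4, 19.3]
width: 0.002
```

Yellow bottomed. Now green, one pitch on.

carry_out(increments=[{"linear": [0,0,-12],"yaw": 0},{"linear": [0,0,-13],"yaw": 0},{"linear": [0,0,0],"yaw": 0},{"linear": [-27.5,0.5,0],"yaw": 0},{"linear": [-27.5,0.5,0],"yaw": 0},{"linear": [0,0,0],"yaw": 0},{"linear": [0,0,0],"yaw": 0}])

```text
time_s: 6.53
ee_pos: [450.1, 182.7, 79.9]
tool_rot: [[0.24, 0.971, -0.0], [0.971, -0.24, -0.001], [-0.001, 0.0, -1.0]]
wrist_force: [-0.6, 0.5, 0.1]
width: -0.001
```

carry_out(increments=[{"linear": [0,0,6],"yaw": 0},{"linear": [0,0,6],"yaw": 0},{"linear": [0,0,4],"yaw": 0},{"linear": [0,0,4],"yaw": 0},{"linear": [0,0,2],"yaw": 0},{"linear": [0,0,2.5],"yaw": 0},{"linear": [0,0,0],"yaw": 0},{"linear": [0,0,0],"yaw": 0}])

```text
time_s: 7.2
ee_pos: [449.8, 185.3, 56.9]
tool_rot: [[0.236, 0.972, 0.0], [0.972, -0.236, 0.0], [0.0, 0.0, -1.0]]
wrist_force: [-7.4, -0.4, 16.3]
width: -0.001
```

carry_out(increments=[{"linear": [0,0,-15],"yaw": 0},{"linear": [0,0,-25],"yaw": 0},{"linear": [0,0,-25],"yaw": 0},{"linear": [0,0,0],"yaw": 0},{"linear": [0,0,0],"yaw": 0}], gripper=60, grip_force=60)

```text
time_s: 7.62
ee_pos: [451.1, 184.9, 122.0]
tool_rot: [[0.237, 0.972, 0.003], [0.972, -0.237, 0.001], [0.001, 0.003, -1.0]]
wrist_force: [-0.6, 0.4, -1.0]
width: 0.694
```

```bash
python3 plan.py '[[526,34,120,76.2]]' 28
```

```text
at [451.1 184.9 122. ] 76.29 F [-0.6  0.4 -1. ] t 7.6167 w 0.694
[{"linear": [-18.4, 15.5, 0.3], "yaw": 0.01}, {"linear": [-18.4, 15.5, 0.3], "yaw": 0.01}, {"linear": [-18.4, 15.5, 0.3], "yaw": 0.01}, {"linear": [-18.4, 15.5, 0.3], "yaw": 0.01}, {"linear": [-18.4, 15.5, 0.3], "yaw": 0.01}, {"linear": [-18.4, 15.5, 0.3], "yaw": 0.01}, {"linear": [-18.4, 15.5, 0.3], "yaw": 0.01}]
```

carry_out(increments=[{"linear": [-18.5,15.5,0],"yaw": 0},{"linear": [-18.5,15.5,0],"yaw": 0},{"linear": [-18.5,15.5,0],"yaw": 0},{"linear": [-18.5,15.5,0],"yaw": 0},{"linear": [-18.5,15.5,0],"yaw": 0},{"linear": [-18.5,15.5,0],"yaw": 0},{"linear": [-18,15.5,0],"yaw": 0},{"linear": [0,0,0],"yaw": 0}])

```text
time_s: 8.28
ee_pos: [526.0, 27.5, 119.1]
tool_rot: [[0.244, 0.97, -0.002], [0.97, -0.244, -0.002], [-0.003, -0.001, -1.0]]
wrist_force: [-0.6, -1.0, -0.4]
width: 0.698
```

carry_out(increments=[{"linear": [0,0,10],"yaw": 0},{"linear": [0,0,0],"yaw": 0},{"linear": [0,0,0],"yaw": 0}])

```text
time_s: 8.53
ee_pos: [523.5, 34.6, 109.3]
tool_rot: [[0.235, 0.972, -0.003], [0.972, -0.235, 0.001], [-0.0, -0.003, -1.0]]
wrist_force: [0.3, 0.2, 0.2]
width: 0.7
```

```bash
python3 plan.py '[[526,34,40,76.2]]' 28
python3 - <<'E'
from h import *
b=grab('scene'); save('c3.png',cv2.resize(b['frame'][140:300,220:420],None,fx=3,fy=3))
E
```

```text
at [523.5  34.6 109.3] 76.4 F [0.3 0.2 0.2] t 8.5333 w 0.7
[{"linear": [0.0, 0.9, 23.1], "yaw": 0.07}, {"linear": [0.0, 0.9, 23.1], "yaw": 0.07}, {"linear": [0.0, 0.9, 23.1], "yaw": 0.07}]
```

View pics/c3.png

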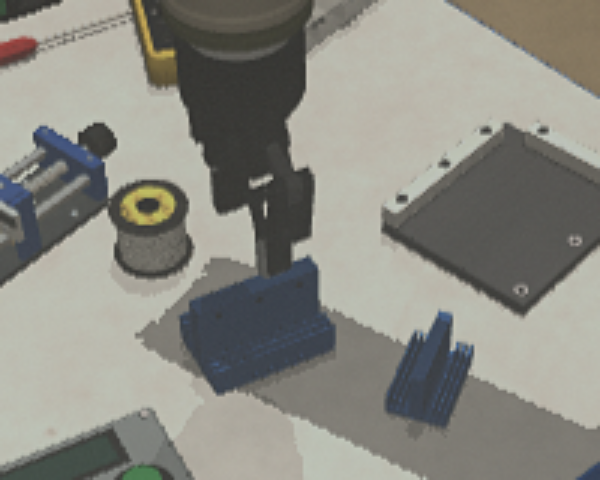

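carry_out(increments=[{"linear": [0,1,20],"yaw": 0},{"linear": [0,1,20],"yaw": 0},{"linear": [0,1,18],"yaw": 0},{"linear": [0,0,11],"yaw": 0},{"linear": [0,0,0],"yaw": 0},{"linear": [0,0,0],"yaw": 0}])

```text
time_s: 9.08
ee_pos: [527.5, 33.3, 41.8]
tool_rot: [[0.236, 0.972, -0.001], [0.972, -0.236, 0.0], [0.0, -0.001, -1.0]]
wrist_force: [0.5, 0.8, -0.0]
width: 0.704
```

carry_out(increments=[{"linear": [0,0,0],"yaw": 0},{"linear": [0,0,0],"yaw": 0},{"linear": [0,0,0],"yaw": 0},{"linear": [0,0,0],"yaw": 0},{"linear": [0,0,0],"yaw": 0},{"linear": [0,0,0],"yaw": 0},{"linear": [0,0,0],"yaw": 0},{"linear": [0,0,0],"yaw": 0}], gripper=0)

```text
time_s: 9.75
ee_pos: [528.4, 32.7, 42.8]
tool_rot: [[0.237, 0.971, 0.001], [0.971, -0.237, 0.0], [0.0, 0.001, -1.0]]
wrist_force: [-1.1, 0.6, 7.4]
width: 0.154
```

carry_out(increments=[{"linear": [0,0,-8],"yaw": 0},{"linear": [0,0,-20],"yaw": 0},{"linear": [0,0,-25],"yaw": 0},{"linear": [0,0,-15],"yaw": 0},{"linear": [0,0,0],"yaw": 0},{"linear": [0,0,0],"yaw": 0}])

```text
time_s: 10.25
ee_pos: [528.2, 32.5, 110.3]
tool_rot: [[0.237, 0.971, 0.002], [0.971, -0.237, -0.0], [0.0, 0.002, -1.0]]
wrist_force: [-0.4, 0.4, -3.4]
width: 0.156
```

```bash
python3 plan.py '[[505,-190.5,112,97.25]]' 20
python3 - <<'E'
from h import *
b=grab('scene'); save('c4.png',cv2.resize(b['frame'][140:300,220:420],None,fx=3,fy=3))
E
```

```text
at [528.2  32.5 110.3] 76.28 F [-0.4  0.4 -3.4] t 10.25 w 0.156
[{"linear": [-18.5, 2.5, -0.1], "yaw": -1.75}, {"linear": [-18.6, 2.0, -0.1], "yaw": -1.75}, {"linear": [-18.6, 1.4, -0.1], "yaw": -1.75}, {"linear": [-18.7, 0.8, -0.1], "yaw": -1.75}, {"linear": [-18.7, 0.3, -0.1], "yaw": -1.75}, {"linear": [-18.7, -0.3, -0.1], "yaw": -1.75}, {"linear": [-18.7, -0.9, -0.1], "yaw": -1.75}, {"linear": [-18.6, -1.4, -0.1], "yaw": -1.75}]
[{"linear": [-18.6, -2.0, -0.1], "yaw": -1.75}, {"linear": [-18.5, -2.6, -0.1], "yaw": -1.75}, {"linear": [-18.4, -3.1, -0.1], "yaw": -1.75}, {"linear": [-18.3, -3.7, -0.1], "yaw": -1.75}]
```

View pics/c4.png

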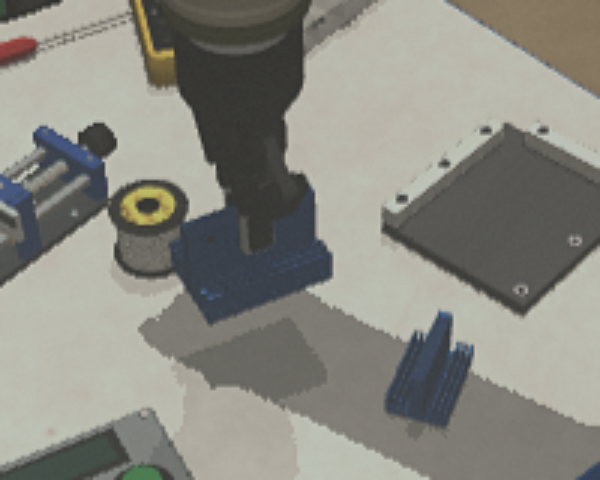

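Held level near mid-length. Carry to above the nest.

carry_out(increments=[{"linear": [-18.5,2.5,0],"yaw": -1.75},{"linear": [-18.5,2,0],"yaw": -1.75},{"linear": [-18.5,1.5,0],"yaw": -1.75},{"linear": [-18.5,1,0],"yaw": -1.75},{"linear": [-18.5,0.5,0],"yaw": -1.75},{"linear": [-18.5,-0.5,0],"yaw": -1.75},{"linear": [-18.5,-1,0],"yaw": -1.75},{"linear": [-18.5,-1.5,0],"yaw": -1.75}])

```text
time_s: 10.97
ee_pos: [511.3, -115.8, 107.9]
tool_rot: [[-0.007, 1.0, -0.003], [1.0, 0.007, 0.001], [0.001, -0.003, -1.0]]
wrist_force: [0.6, -0.6, -1.7]
width: 0.152
```

carry_out(increments=[{"linear": [-18.5,-2,0],"yaw": -1.75},{"linear": [-18.5,-2.5,0],"yaw": -1.75},{"linear": [-18.5,-3,0],"yaw": -1.75},{"linear": [-18.5,-3.5,0],"yaw": -1.75},{"linear": [0,0,0],"yaw": 0},{"linear": [0,0,0],"yaw": 0},{"linear": [0,0,0],"yaw": 0}])

```text
time_s: 11.55
ee_pos: [504.8, -188.7, 108.5]
tool_rot: [[-0.127, 0.992, -0.002], [0.992, 0.127, 0.002], [0.002, -0.002, -1.0]]
wrist_force: [0.6, -0.0, -3.7]
width: 0.154
```

```bash
python3 plan.py '[[505,-190.5,85,97.25]]' 20
python3 - <<'E'
from h import *
b=grab('scene'); a=grab('top')
save('c5.png',np.hstack([cv2.resize(b['frame'][120:280,320:470],None,fx=2.6,fy=2.6),cv2.resize(a['frame'][190:350,320:470],None,fx=2.6,fy=2.6)]))
E
```

```text
at [ 504.8 -188.7  108.5] 97.28 F [ 0.6 -0.  -3.7] t 11.55 w 0.154
[{"linear": [-0.9, -0.0, 11.7], "yaw": 0.02}, {"linear": [-0.9, -0.0, 11.7], "yaw": 0.02}]
```

View pics/c5.png

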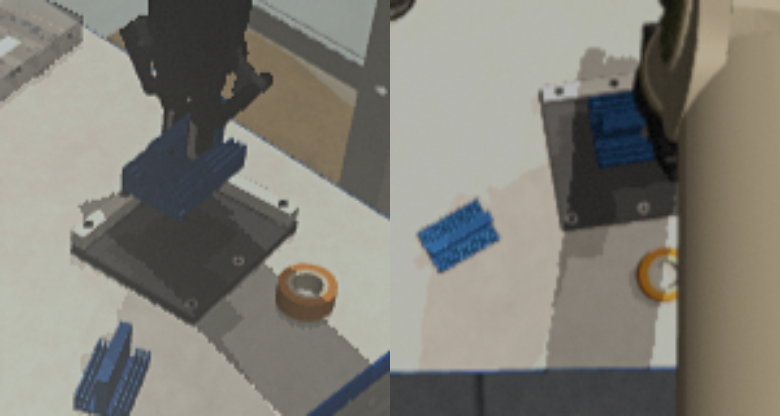

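carry_out(increments=[{"linear": [-1,0,18],"yaw": 0},{"linear": [-1,0,16],"yaw": 0},{"linear": [0,0,10],"yaw": 0},{"linear": [0,0,5],"yaw": 0},{"linear": [0,0,2.5],"yaw": 0},{"linear": [0,0,0],"yaw": 0},{"linear": [0,0,0],"yaw": 0}])

```text
time_s: 12.23
ee_pos: [506.2, -191.4, 58.9]
tool_rot: [[-0.127, 0.992, 0.001], [0.992, 0.127, -0.0], [-0.0, 0.001, -1.0]]
wrist_force: [0.4, 0.3, -3.0]
width: 0.152
```

carry_out(increments=[{"linear": [0,0,1],"yaw": 0},{"linear": [0,0,1],"yaw": 0},{"linear": [0,0,0],"yaw": 0}])

```text
time_s: 12.48
ee_pos: [505.9, -191.6, 56.6]
tool_rot: [[-0.127, 0.992, 0.001], [0.992, 0.127, -0.0], [-0.0, 0.001, -1.0]]
wrist_force: [-0.3, 0.0, -2.7]
width: 0.149
```

carry_out(increments=[{"linear": [0,0,1],"yaw": 0},{"linear": [0,0,0],"yaw": 0},{"linear": [0,0,0],"yaw": 0}])

```text
time_s: 12.73
ee_pos: [505.7, -191.5, 55.3]
tool_rot: [[-0.127, 0.992, -0.0], [0.992, 0.127, 0.0], [0.0, -0.0, -1.0]]
wrist_force: [0.4, 0.8, -3.2]
width: 0.15
```

carry_out(increments=[{"linear": [0,0,1],"yaw": 0},{"linear": [0,0,0],"yaw": 0},{"linear": [0,0,0],"yaw": 0}])

```text
time_s: 12.98
ee_pos: [505.9, -191.6, 54.8]
tool_rot: [[-0.127, 0.992, 0.0], [0.992, 0.127, -0.0], [-0.0, 0.0, -1.0]]
wrist_force: [-2.9, 0.8, 4.4]
width: 0.156
```

carry_out(increments=[{"linear": [0,0,-1],"yaw": 0},{"linear": [-3,3,0],"yaw": 0},{"linear": [-3,3,0],"yaw": 0},{"linear": [-1,1,0],"yaw": 0},{"linear": [-1,1,0],"yaw": 0},{"linear": [0,0,0],"yaw": 0},{"linear": [0,0,0],"yaw": 0}])

```text
time_s: 13.57
ee_pos: [514.7, -198.4, 55.1]
tool_rot: [[-0.127, 0.992, -0.0], [0.992, 0.127, 0.0], [0.0, -0.0, -1.0]]
wrist_force: [-0.2, 0.4, -3.6]
width: 0.154
```

carry_out(increments=[{"linear": [-1,0,0],"yaw": 0},{"linear": [-1,0,0],"yaw": 0},{"linear": [0,0,0],"yaw": 0},{"linear": [0,0,0],"yaw": 0}])

```text
time_s: 13.9
ee_pos: [514.9, -200.5, 55.4]
tool_rot: [[-0.127, 0.992, 0.0], [0.992, 0.127, -0.0], [-0.0, 0.0, -1.0]]
wrist_force: [0.2, -0.0, -3.6]
width: 0.155
```

carry_out(increments=[{"linear": [-1,0,0],"yaw": 0},{"linear": [-1,0,0],"yaw": 0},{"linear": [0,0,0],"yaw": 0},{"linear": [0,0,0],"yaw": 0}])

```text
time_s: 14.23
ee_pos: [515.2, -201.4, 55.3]
tool_rot: [[-0.128, 0.992, -0.0], [0.992, 0.128, 0.001], [0.001, -0.0, -1.0]]
wrist_force: [-0.7, 5.0, -0.6]
width: 0.153
```

carry_out(increments=[{"linear": [-1,0,0],"yaw": 0},{"linear": [-1,0,0],"yaw": 0},{"linear": [0,0,0],"yaw": 0},{"linear": [0,0,0],"yaw": 0}])

```text
time_s: 14.57
ee_pos: [515.3, -201.5, 55.2]
tool_rot: [[-0.129, 0.992, -0.001], [0.992, 0.129, 0.003], [0.003, -0.001, -1.0]]
wrist_force: [-2.8, 10.8, 1.7]
width: 0.153
```

carry_out(increments=[{"linear": [1,1,0],"yaw": 0},{"linear": [0,1,0],"yaw": 0},{"linear": [0,1,0],"yaw": 0},{"linear": [0,0,0],"yaw": 0},{"linear": [0,0,0],"yaw": 0}])

```text
time_s: 14.98
ee_pos: [516.5, -201.3, 55.0]
tool_rot: [[-0.128, 0.992, -0.004], [0.992, 0.128, 0.002], [0.003, -0.004, -1.0]]
wrist_force: [-9.3, 7.8, 6.3]
width: 0.148
```

carry_out(increments=[{"linear": [0,1,0],"yaw": 0},{"linear": [0,1,0],"yaw": 0},{"linear": [0,0,0],"yaw": 0},{"linear": [0,0,0],"yaw": 0}])

```text
time_s: 15.32
ee_pos: [518.3, -201.0, 55.0]
tool_rot: [[-0.128, 0.992, -0.005], [0.992, 0.128, 0.002], [0.003, -0.004, -1.0]]
wrist_force: [-10.2, 8.3, 6.7]
width: 0.151
```

carry_out(increments=[{"linear": [0,1,-0.5],"yaw": 0},{"linear": [0,1,0],"yaw": 0},{"linear": [0,0,0],"yaw": 0},{"linear": [0,0,0],"yaw": 0}])

```text
time_s: 15.65
ee_pos: [518.5, -201.0, 55.1]
tool_rot: [[-0.127, 0.992, -0.008], [0.992, 0.127, 0.002], [0.003, -0.008, -1.0]]
wrist_force: [-16.6, 8.7, 12.1]
width: 0.154
```

carry_out(increments=[{"linear": [0,1,0],"yaw": 0},{"linear": [0,1,0],"yaw": 0},{"linear": [0,0,0],"yaw": 0},{"linear": [0,0,0],"yaw": 0}])

```text
time_s: 15.98
ee_pos: [518.7, -201.0, 55.2]
tool_rot: [[-0.127, 0.992, -0.012], [0.992, 0.127, 0.002], [0.003, -0.011, -1.0]]
wrist_force: [-25.6, 9.5, 19.0]
width: 0.153
```

carry_out(increments=[{"linear": [0,-1.5,-0.5],"yaw": 0},{"linear": [0,-1,-0.5],"yaw": 0},{"linear": [0,0,0],"yaw": 0},{"linear": [0,0,0],"yaw": 0}])

```text
time_s: 16.32
ee_pos: [518.6, -201.2, 55.4]
tool_rot: [[-0.127, 0.992, -0.007], [0.992, 0.127, 0.002], [0.003, -0.007, -1.0]]
wrist_force: [-9.4, 6.6, 0.3]
width: 0.149
```

carry_out(increments=[{"linear": [-1,0,0],"yaw": 0},{"linear": [-1.5,0,0],"yaw": 0},{"linear": [0,0,0],"yaw": 0},{"linear": [0,0,0],"yaw": 0}])

```text
time_s: 16.65
ee_pos: [518.7, -201.2, 55.4]
tool_rot: [[-0.129, 0.992, -0.008], [0.992, 0.129, 0.005], [0.006, -0.008, -1.0]]
wrist_force: [-13.8, 13.6, 5.5]
width: 0.154
```

carry_out(increments=[{"linear": [-1.5,0,0],"yaw": 0},{"linear": [-1,0.5,0],"yaw": 0},{"linear": [0,0.5,0],"yaw": 0},{"linear": [0,0,0],"yaw": 0},{"linear": [0,0,0],"yaw": 0},{"linear": [0,0,0],"yaw": 0}])

```text
time_s: 17.15
ee_pos: [518.7, -201.3, 55.4]
tool_rot: [[-0.131, 0.991, -0.011], [0.991, 0.131, 0.007], [0.009, -0.01, -1.0]]
wrist_force: [-20.6, 20.4, 14.5]
width: 0.148
```

carry_out(increments=[{"linear": [0,0,0],"yaw": 0},{"linear": [0,0,0],"yaw": 0},{"linear": [0,0,0],"yaw": 0},{"linear": [0,0,0],"yaw": 0},{"linear": [0,0,0],"yaw": 0},{"linear": [0,0,0],"yaw": 0}])

```text
time_s: 17.65
ee_pos: [518.7, -201.3, 55.4]
tool_rot: [[-0.131, 0.991, -0.011], [0.991, 0.131, 0.007], [0.009, -0.01, -1.0]]
wrist_force: [-20.9, 20.7, 13.9]
width: 0.152
```

Run:
```python
from h import *
b=grab('scene'); a=grab('top')
save('c6.png',np.hstack([cv2.resize(b['frame'][140:250,330:450],None,fx=3.3,fy=3.3),cv2.resize(a['frame'][200:310,360:480],None,fx=3.3,fy=3.3)]))
s=monitor.sense();print({k:np.round(s[k],3).tolist() for k in('ee_pos','wrist_force','moment','width','joint_velocities')})
for n,d in(('top',a),('scene',b)):
    W=world(d);hsv=cv2.cvtColor(d['frame'],cv2.COLOR_RGB2HSV)
    m=(hsv[...,0]>95)&(hsv[...,0]<125)&(hsv[...,1]>90)&(W[...,2]>15)&(W[...,1]<-120)&(W[...,1]>-300)&(W[...,0]>430)&(W[...,0]<620)
    p=W[m]; print(n,len(p)); c=np.array([495.7,-187.8,0]) if n=='top' else np.array([493.1,-184.3,0]); t=np.radians(7.25)
    q=(p-c)@np.array([[np.cos(t),-np.sin(t),0],[np.sin(t),np.cos(t),0],[0,0,1]])
    if len(q): print(np.percentile(q,[1,50,99],axis=0).round(1).tolist())
    q=q[q[:,2]>65]
    if len(q): r=cv2.minAreaRect(q[:,:2].astype(np.float32)); print('web',len(q),r,np.percentile(q[:,2],[5,50,95]))
```

```text
{'ee_pos': [518.754, -201.323, 55.451], 'wrist_force': [-20.857, 20.66, 14.097], 'moment': [4.271, 4.553, -0.226], 'width': 0.153, 'joint_velocities': [0.001, -0.0, 0.001, 0.0, -0.002, 0.0, -0.002]}
top 512
[[-7.9, -17.8, 16.7], [16.1, 9.7, 35.9], [50.1, 28.1, 169.2]]
web 122 ((14.628917694091797, 3.3290557861328125), (53.86829376220703, 29.004201889038086), 47.17494583129883) [ 67.78416525  73.56113971 109.96717278]
scene 15
[[-6.7, -61.4, 23.2], [6.5, -49.8, 37.7], [47.7, 19.8, 74.8]]
web 4 ((20.030481338500977, -58.88627624511719), (1.3325691223144531, 7.19541072845459), 51.71250534057617) [71.09467821 71.86240431 74.79575267]
```

View pics/c6.png

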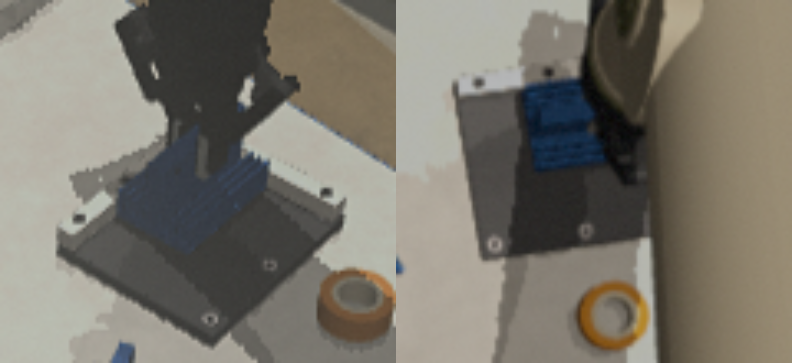

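```bash
python3 -c "
from h import *
ctrl.sign_off()"
```

```text
the job is handed in; nothing more can be done
```

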